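# Clear the inspection plate and present the bearing ball to the camera

## Robot

A 7-joint arm with a two-finger parallel gripper is mounted at the origin on a cart in front of the work surface, level with it; the furniture and walls round the work are solid. World frame = base frame: x ahead of the robot, y to its left, z up, the work surface at z = 0. Lengths are in mm, angles in rad, forces in N, time in s.
With the tool pointing down it reaches from about 400 to 925 mm from the base axis. Payload 4.1 kg.
Tool frame: the origin (TCP) lies midway between the tips of the shut fingers; the grasp point (between the pads) lies 19 mm behind it (arm.pinch_z is the z of the grasp point in the tool frame, in mm); z points along the fingers, y is the line along which they close (so a half turn about z gives the same grasp; the last joint's range is limited). The gripper opens to 85 mm and grips with 20 to 120 N. Pads are 22 mm wide; open, the fingers measure 114 mm over their backs; the gripper's body (76 mm by 85 mm) begins 54 mm behind the grasp point. The pads swing forward as they close: fully open they stand 13 mm farther back than shut.
Start: joints at [1.129, 0.398, 0.045, 1.537, -0.019, 1.207, -0.051], TCP at [218.519, -612.203, 231.347] pointing down, gripper open.
Joint ranges: [-2.82, 2.82], [-0.49, 2.23], [-1.37, 1.46], [0, 2.46], [-1.36, 4.5], [0.23, 2], [-2.94, 2.94]. Speed limits (rad/s): [2.57, 2.57, 3.14, 3.14, 3.14, 3.14, 3.14].

## Interface

Orientations are given as a rotation vector (axis times angle).
In Python, from cell import arm gives the robot as it stands.
- The arm moves only by the shell command python3 -m pendant 'ROWS'. ROWS is JSON, a list of rows, each an object with "rotation": the turn, a rotation vector about the tool's x, y, z scaled (see below), a list of three; "dp": the shift along the tool's x, y, z scaled (see below), a list of three; "grip": the closure, from 0 (fully open) to 1 (shut). A call has exactly 5 rows; each row shifts and turns the commanded pose from where the row before left it, along the tool's axes as they then stand; what a row does not reach is not made up. The controller multiplies each number of a shift by 0.04 m and each number of a turn by 0.1 rad. A row lasts 1/8 s, in which the tool goes at most 62.5 mm and 10.7 degrees, less where a joint would pass 70% of its speed; a pose out of reach is approached as far as the arm can. A call with a number of a shift or a turn outside -1 to 1 is refused whole. A call with a gripper value outside its range is refused whole. The fingers move at their own pace and stop on an object; the grip force is fixed at half the most. Time passes only in rows, so rows that do not move let the fingers close, or fill a call up. It gives the time, the measured TCP pose, the force, the opening and the grip force at its end, in the units of the state.
- arm.get_obs(): the state, without advancing time (a new reading comes with each control period).
- arm.read_camera(name): name is "scene" or "top" or "wrist"; returns (picture, depth): 384x512x3 uint8, red, green, blue; 384x512 float32, mm along the optical axis (not along the pixel's ray), 0 where there is no reading.
- arm.camera_params(name): a dict with "intrinsics" (3x3 intrinsics, pixels), "extrinsics" (4x4, takes a point from camera to world coordinates); the wrist camera has in their place "mount" (4x4, takes a point from camera to tool coordinates, whose origin is the TCP and whose axes are the flange's). Camera axes: x right, y down, z forward; pixel columns grow to the right and rows downward; lengths in mm; the calibration is good to about 2 mm. A picture is of the moment at which its call begins: read the wrist's pose just before it. camera_params takes no time and is no camera call.
- arm.sign_off(): hands the job in; it is judged then, once.
The state is a dict: "time": time; "joint_pos": joint angles; "qvel": joint speeds; "joint_torque": joint torques, N m; "tcp_pos": TCP position; "tcp_rot": TCP orientation; "wrist_force": force on the tool from outside, world axes, zero at the start; "ft_torque": the same for the moment, N m; "grip_width": opening from 0.0 (shut) to 1.0 (fully open); "grip_force": force on a finger pad.
Only numpy, scipy, OpenCV 4.12 (cv2) and the standard library are available. Lean on these libraries where they do the work, as an engineer would, in place of code of your own. Each camera call takes 0.05 s, during which the arm holds its last target. There are 200 camera calls.

## Task

Take the orange scraper block and sweep the three copper-coloured chips off the dark inspection plate into the gutter along its right edge (touch the chips only with the block), then stand the block upright again on its black mat or the bench. After that pick up the sample tray by its blue grip and carry it, without tipping or jolting the loose steel ball out of its pocket and without touching the ball, until the ball is over the white cross in the middle of the plate and about 10 cm above the plate. Finish there holding the tray level and still in the gripper: do not put it down; leave the other things on the bench where they are.

Things in the scene. Friction and masses are not known exactly. Their poses are not given: they have to be found in the camera images.
- station: Fixed inspection station: dark steel plate 120 (x) by 140 (y) by 12 mm thick without rim, a white cross of 30 mm at its centre, gutter along its right (-y) edge, camera on a post behind it. Origin: the plate's centre at bench level; z up, x away from the robot (turned by up to 0.25 rad), y to the left.
- camera (a point): centre of the small grey camera fixed behind the plate, 138 mm from the plate's centre along station x, 130 mm above the bench. It takes up station x = 98 to 170 mm, y = -18 to +42 mm, up to 165 mm above the bench; its foot x = 88 to 152 mm. Keep the gripper on the robot's side of it
- plate_centre (a point): centre of the white cross, on the plate's top face (12 mm above the bench); axes as the station's
- gutter (a point): middle of the aluminium gutter's floor, 96 mm right (-y) of the plate's centre, 3 mm above the bench (9 mm below the plate's top). Inside: station y = -70 to -122 mm, x = -57 to +57 mm. The outer wall (3 mm thick) stands 10 mm above the plate's top, the end walls 4 mm below it
- scraper_block: Orange scraper block, 180 g, loose on a fixed black rubber mat 6 mm thick, left or right of the station (the tray on the other side). Origin: centre of its underside, z up. Base 110 (x) by 28 (y) by 16 mm high; on it an upright grip 56 (x) by 16 (y) mm, from 16 to 56 mm above the underside: pinch it across y from above. Either long side sweeps. Its x axis starts within 0.4 rad of world x.
- tray: Flat aluminium sample tray 150 (x) by 70 (y) by 10 mm, 300 g, loose on a fixed blue mat 6 mm thick. Origin: centre of its underside, z up. In the middle a blue upright grip 44 (x) by 14 (y) mm, from 10 to 55 mm above the underside: pinch it across y from above. Ball pocket at x = +50 mm, fixed counterweight disc (30 mm) at x = -50 mm. Its x axis starts within 0.45 rad of world +y.
- pocket (a point): centre of the floor of the ball pocket, a round recess of 34 mm diameter and only 3 mm deep in the tray's top, 7 mm above the tray's underside and 50 mm from its middle
- tray_grip (a point): centre of the tray's blue grip, 36 mm above the tray's underside; axes as the tray's
- ball: polished steel ball, 24 mm diameter, 57 g, lying loose in the tray's pocket, where it can roll about 7 mm any way; origin at its centre
- ball_center (a point): centre of the steel ball (12 mm above the pocket floor)
- chip_1: copper-coloured metal curl lying on the plate, rigid open ring about 20 mm across and 5 mm high, 12 g; origin at the ring's centre on its underside
- chip_2: second copper-coloured curl, about 18 mm across and 5 mm high; origin at the ring's centre on its underside
- chip_3: third copper-coloured curl, about 20 mm across and 5 mm high; origin at the ring's centre on its underside. The chips' centres start within 38 mm of the plate's centre in the station's x and between y = -35 and +18 mm
- tape_roll: grey roll of tape lying flat, 72 mm across, 19 mm high; leave it alone. Origin at the centre of its underside
- timer: white bench timer lying flat, 62 by 72 by 20 mm; leave it alone. Origin at the centre of its underside
- blue_jar: white jar with a blue lid, 58 mm across, 83 mm high; leave it alone. Origin at the centre of its underside
- brown_bottle: brown glass bottle with a white cap, 56 mm across, 114 mm high; leave it alone. Origin at the centre of its underside
- brass_weight: brass balance weight, 25 mm across, 30 mm high; leave it alone. Origin at the centre of its underside

How it is judged:
By the outcome, as a careful person would: the job done as asked, in the order asked, and still so for the second after the job is handed in, while the arm keeps its last pose, push and grip.
It also fails if it takes over 64 s, if anything falls off the work surface, if the arm or the gripper's body presses on something with over 40 N, if the wrist force passes 120 N, or if a joint passes its speed limit or range.

## Working session

There is one attempt and no reset: what is moved stays moved. The work goes in short steps, Python scripts to look and compute and a shell command to move; the robot and the scene stay as the last step left them, time stands still between calls to the robot, and variables do not carry over. Pictures are saved under pics/ and viewed, at most 10 in all, crops included, and the job is handed in when it is done.

```bash
ls; mkdir -p pics
python3 - <<'E'
from cell import arm
import cv2,numpy as np
o=arm.get_obs();print(o['tcp_pos'],o['tcp_rot'],o['time'],o['grip_width'],arm.pinch_z)
a,d=arm.read_camera("scene");b,e=arm.read_camera("top")
np.savez('v0.npz',a=a,d=d,b=b,e=e)
for n in("scene","top"):p=arm.camera_params(n);print(p)
print(arm.camera_params("wrist"))
cv2.imwrite('pics/top0.png',cv2.resize(b,(800,600))[:,:,::-1]);cv2.imwrite('pics/scene0.png',a[:,:,::-1])
E
```

```text
pics
[ 218.30011748 -611.58195037  230.26663247] [-3.09365424e+00 -5.35690623e-01  7.33520212e-04] 0.0 0.9976786011388117 -18.700000000000003
{'intrinsics': array([[439.74278188,   0.        , 251.79218054],
       [  0.        , 439.74278188, 194.61080779],
       [  0.        ,   0.        ,   1.        ]]), 'extrinsics': array([[-8.61066847e-01, -2.50089503e-01,  4.42740472e-01,
        -5.04517011e+01],
       [-5.08220756e-01,  3.94845730e-01, -7.65381286e-01,
         1.21946575e+03],
       [ 1.65996404e-02, -8.84054348e-01, -4.67089244e-01,
         8.00389063e+02],
       [ 0.00000000e+00,  0.00000000e+00,  0.00000000e+00,
         1.00000000e+00]])}
{'intrinsics': array([[422.89564025,   0.        , 253.64019685],
       [  0.        , 422.89564025, 192.04245785],
       [  0.        ,   0.        ,   1.        ]]), 'extrinsics': array([[ 8.44193721e-02, -9.72149790e-01,  2.18627891e-01,
         3.33038652e+02],
       [-9.96422784e-01, -8.32146131e-02,  1.47296719e-02,
         9.39784233e+01],
       [ 3.87358794e-03, -2.19089281e-01, -9.75697126e-01,
         1.35136028e+03],
       [ 0.00000000e+00,  0.00000000e+00,  0.00000000e+00,
         1.00000000e+00]])}
{'intrinsics': array([[292.66261173,   0.        , 255.79640267],
       [  0.        , 292.66261173, 191.52046451],
       [  0.        ,   0.        ,   1.        ]]), 'mount': array([[ 8.57355436e-04, -9.49837427e-01, -3.12742909e-01,
         8.04987393e+01],
       [ 9.99999632e-01,  8.27362136e-04,  2.28608214e-04,
         8.78830721e-01],
       [ 4.16110040e-05, -3.12742990e-01,  9.49837786e-01,
        -1.43457542e+02],
       [ 0.00000000e+00,  0.00000000e+00,  0.00000000e+00,
         1.00000000e+00]])}
```

View pics/top0.png

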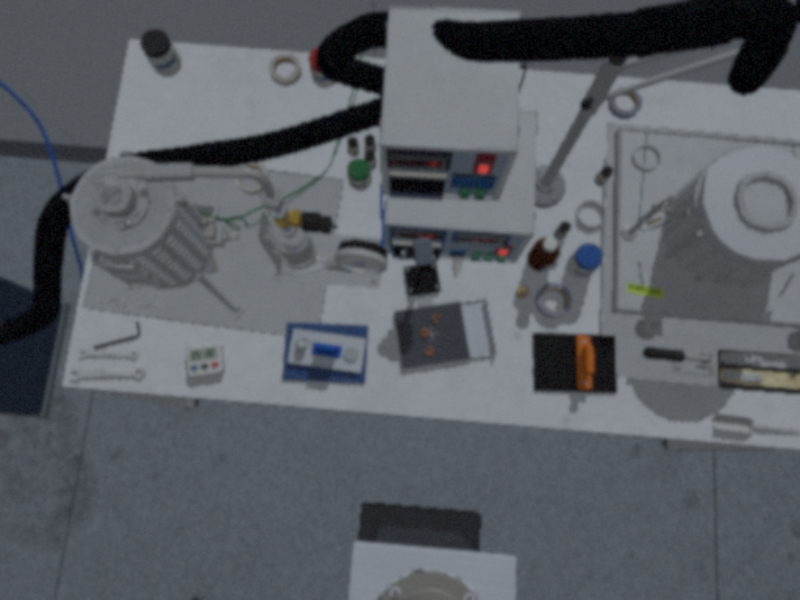

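View pics/scene0.png

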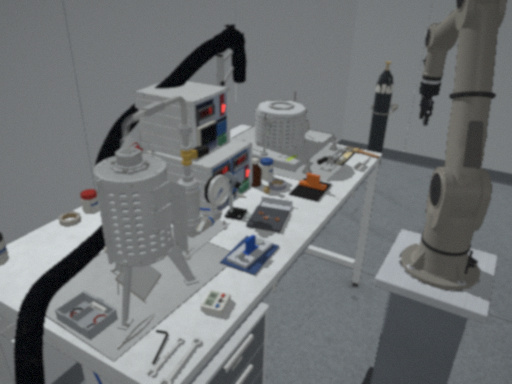

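The top view shows the dark plate at about (445,335) in the 800-px image, with copper chips near (432,333) and the gutter on its right. The orange block is on the black mat at (585,362), and the tray is on the blue mat at (325,352) with its blue grip in the middle. Jar, bottle, tape and brass weight are at (590,258), (543,250), (553,300) and (521,291).

```bash
cat > h.py <<'E'
from cell import arm
import cv2,numpy as np
from scipy.spatial.transform import Rotation as R
def ray(uv,K,T,z):
    uv=np.atleast_2d(np.asarray(uv,float)); d=np.c_[(uv[:,0]-K[0,2])/K[0,0],(uv[:,1]-K[1,2])/K[1,1],np.ones(len(uv))]@T[:3,:3].T
    return T[:3,3]+d*((z-T[2,3])/d[:,2])[:,None]
def toolT(o=None):
    o=o or arm.get_obs(); T=np.eye(4);T[:3,:3]=R.from_rotvec(o['tcp_rot']).as_matrix();T[:3,3]=o['tcp_pos'];return T
def cam(n,o=None):
    p=arm.camera_params(n); return p['intrinsics'],(p['extrinsics'] if n!='wrist' else toolT(o)@p['mount'])
def blobs(mask,K,T,z,amin=6):
    for c in cv2.findContours(mask.astype(np.uint8),cv2.RETR_EXTERNAL,cv2.CHAIN_APPROX_NONE)[0]:
        if len(c)<3: continue
        m=cv2.moments(c)
        if m['m00']<amin: continue
        uv=c[:,0,:]; P=ray(uv,K,T,z)[:,:2].astype(np.float32)
        (x,y),(w,h),a=cv2.minAreaRect(P); b=cv2.boxPoints(((x,y),(w,h),a)); e=[b[1]-b[0],b[2]-b[1]]; l=max(e,key=np.linalg.norm)
        print('px',(uv.mean(0)).round(),'area',m['m00'],'xy',round(x,1),round(y,1),'size',round(max(w,h),1),round(min(w,h),1),'long axis ang',round(float(np.arctan2(l[1],l[0])),3))
E
python3 - <<'E'
from h import *
f=np.load('v0.npz');b=f['b'];K,T=cam('top')
hsv=cv2.cvtColor(b,cv2.COLOR_RGB2HSV);H,S,V=[hsv[...,i].astype(int) for i in range(3)]
roi=np.zeros(H.shape,bool);roi[150:270,120:420]=1
for n,m,z in [('orange grip',(H<20)&(S>150)&(V>100),40),('chips',(H<20)&(S>60)&(V>60),15),('blue',(H>100)&(H<125)&(S>130)&(V>60),6),('bluegrip',(H>105)&(H<125)&(S>180)&(V>120),61),('dark',(V<75)&(S<120),12),('white',(V>10)&(V<45),6)]:
    print(n);blobs(m&roi,K,T,z)
c=cv2.resize(b[180:270,170:410],None,fx=3.3,fy=3.3,interpolation=cv2.INTER_CUBIC);cv2.imwrite('pics/c0.png',c[:,:,::-1])
E
```

```text
orange grip
px [375. 230.] area 146.5 xy 535.4 -275.9 size 104.8 30.4 long axis ang 0.222
px [321. 161.] area 7.0 xy 748.0 -94.5 size 13.1 6.7 long axis ang -1.485
chips
px [274. 224.] area 16.5 xy 532.6 39.0 size 18.2 13.5 long axis ang -0.702
px [374. 231.] area 366.5 xy 537.5 -277.6 size 112.8 38.3 long axis ang 0.025
px [271. 212.] area 17.0 xy 570.3 53.1 size 16.3 12.8 long axis ang 0.077
px [279. 203.] area 11.5 xy 601.8 29.6 size 16.5 12.9 long axis ang 0.072
px [321. 161.] area 17.5 xy 755.8 -99.8 size 23.1 13.9 long axis ang -1.52
blue
px [219. 241.] area 29.0 xy 467.0 210.4 size 51.5 10.8 long axis ang -1.552
px [190. 238.] area 62.0 xy 469.5 303.6 size 45.2 22.3 long axis ang -1.486
px [209. 224.] area 85.0 xy 518.6 248.9 size 53.7 20.6 long axis ang 1.49
px [220. 211.] area 39.0 xy 565.5 220.2 size 91.5 12.8 long axis ang 1.505
px [376. 164.] area 167.5 xy 765.0 -282.4 size 52.2 46.3 long axis ang -0.716
bluegrip
dark
px [203. 242.] area 8.0 xy 458.3 260.0 size 38.0 6.3 long axis ang -1.486
px [416. 226.] area 39.5 xy 568.3 -410.2 size 22.6 22.3 long axis ang -0.001
px [3
[... 1045 characters left out ...]
12.3 84.3 long axis ang 0.084
px [259. 214.] area 90.0 xy 562.0 90.4 size 60.4 24.8 long axis ang 0.267
px [269. 179.] area 263.0 xy 684.8 66.0 size 61.5 58.9 long axis ang -1.316
px [279. 161.] area 6.0 xy 746.8 39.4 size 13.8 6.6 long axis ang 0.071
px [262. 161.] area 19.0 xy 742.0 95.6 size 20.8 13.3 long axis ang 0.081
px [254. 160.] area 16.0 xy 743.3 120.6 size 23.2 13.8 long axis ang -1.485
px [347. 164.] area 146.0 xy 751.3 -184.5 size 51.5 50.6 long axis ang 1.288
px [232. 157.] area 50.0 xy 746.6 194.4 size 94.6 16.6 long axis ang 1.466
px [280. 151.] area 8.0 xy 781.7 38.6 size 13.4 7.0 long axis ang -1.485
px [261. 150.] area 9.5 xy 778.1 101.8 size 33.4 3.5 long axis ang -1.485
```

View pics/c0.png

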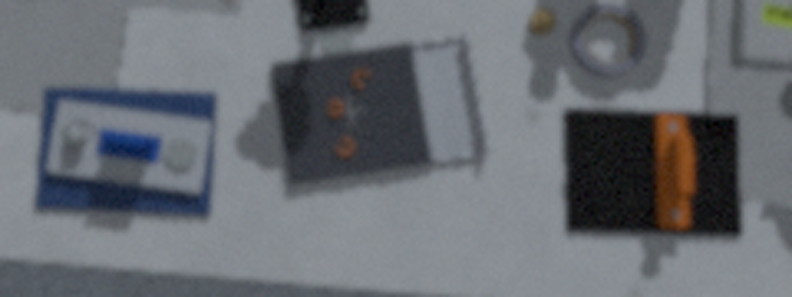

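```bash
python3 -m pendant '[{"rotation":[0,0,0],"dp":[1,-0.5,0],"grip":0},{"rotation":[0,0,0],"dp":[1,-0.5,0],"grip":0},{"rotation":[0,0,0],"dp":[1,-0.5,0],"grip":0},{"rotation":[0,0,0],"dp":[1,-0.5,0],"grip":0},{"rotation":[0,0,0],"dp":[1,-0.5,0],"grip":0}]'
python3 -m pendant '[{"rotation":[0,0,0],"dp":[1,-0.5,0],"grip":0},{"rotation":[0,0,0],"dp":[1,-0.5,0],"grip":0},{"rotation":[0,0,0],"dp":[1,-0.5,0],"grip":0},{"rotation":[0,0,1],"dp":[1,-0.5,0],"grip":0},{"rotation":[0,0,1],"dp":[0,0,0],"grip":0}]'
python3 -m pendant '[{"rotation":[0,0,1],"dp":[0,0,0],"grip":0},{"rotation":[0,0,0],"dp":[0,0,0],"grip":0},{"rotation":[0,0,0],"dp":[0,0,0],"grip":0},{"rotation":[0,0,0],"dp":[0,0,0],"grip":0},{"rotation":[0,0,0],"dp":[0,0,0],"grip":0}]'
python3 - <<'E'
from h import *
o=arm.get_obs();w,d=arm.read_camera('wrist');np.savez('w1.npz',w=w,d=d,p=o['tcp_pos'],r=o['tcp_rot']);cv2.imwrite('pics/w1.png',w[:,:,::-1])
T=toolT(o);print(o['time'],o['tcp_pos'],'yaw',np.arctan2(T[1,0],T[0,0]),'z',T[:3,2])
K,T=cam('wrist',o);hsv=cv2.cvtColor(w,cv2.COLOR_RGB2HSV);H,S,V=[hsv[...,i].astype(int) for i in range(3)]
for z in(22,62):blobs((H<20)&(S>150)&(V>60),K,T,z,60)
E
```

```text
time: 0.72
tcp_pos: [373.9, -449.4, 230.9]
tcp_rot: [-3.095, -0.536, 0.001]
wrist_force: [0.5, -0.3, 0.1]
grip_width: 1.005
grip_force: 0.0
time: 1.35
tcp_pos: [500.3, -316.6, 230.8]
tcp_rot: [-3.13, -0.232, -0.002]
wrist_force: [0.3, 0.1, -0.3]
grip_width: 1.002
grip_force: 0.0
time: 1.98
tcp_pos: [497.0, -321.7, 231.3]
tcp_rot: [3.141, 0.068, 0.0]
wrist_force: [0.4, 0.3, -0.0]
grip_width: 0.998
grip_force: 0.0
1.975 [ 496.96551156 -321.74426675  231.29789153] yaw 0.04304424063965025 z [ 5.59393681e-06 -5.38725276e-05 -9.99999999e-01]
px [218. 126.] area 2184.5 xy 537.9 -275.8 size 108.4 29.7 long axis ang 0.057
px [218. 126.] area 2184.5 xy 542.4 -280.7 size 96.1 26.3 long axis ang 0.057
```

View pics/w1.png

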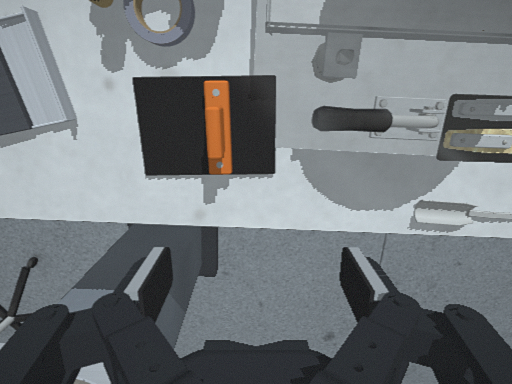

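The wrist view shows the orange block at (218,126) on its black mat, with the path above it clear. It measures 108 x 30 mm at base-top height, against a given size of 110 x 28 mm, so the position fits. Next I move over it and descend.

```bash
python3 -m pendant '[{"rotation":[0,0,0],"dp":[0.54,-0.55,0],"grip":0},{"rotation":[0,0,0],"dp":[0.54,-0.55,0.5],"grip":0},{"rotation":[0,0,0],"dp":[0,0,0.8],"grip":0},{"rotation":[0,0,0],"dp":[0,0,0.7],"grip":0},{"rotation":[0,0,0],"dp":[0,0,0],"grip":0}]'
python3 - <<'E'
from h import *
o=arm.get_obs();w,d=arm.read_camera('wrist');np.savez('w2.npz',w=w,d=d)
T=toolT(o);print(o['time'],o['tcp_pos'],'yaw',np.arctan2(T[1,0],T[0,0]))
K,T=cam('wrist',o);hsv=cv2.cvtColor(w,cv2.COLOR_RGB2HSV);H,S,V=[hsv[...,i].astype(int) for i in range(3)]
for z in(22,62):blobs((H<20)&(S>150)&(V>60),K,T,z,60)
E
```

```text
time: 2.65
tcp_pos: [536.6, -275.1, 149.0]
tcp_rot: [-3.139, -0.068, 0.007]
wrist_force: [-0.7, 0.4, 0.9]
grip_width: 0.999
grip_force: 0.0
2.65 [ 536.57487542 -275.07771973  149.04966845] yaw 0.0431491488823718
px [256. 177.] area 3086.0 xy 538.5 -275.2 size 109.1 28.0 long axis ang 0.059
px [256. 177.] area 3086.0 xy 550.2 -274.8 size 92.9 23.8 long axis ang 0.059
```

```bash
python3 -m pendant '[{"rotation":[0,0,-0.15],"dp":[0.05,0,0.8],"grip":0},{"rotation":[0,0,0],"dp":[0,0,0.8],"grip":0},{"rotation":[0,0,0],"dp":[0,0,0.8],"grip":0},{"rotation":[0,0,0],"dp":[0,0,0.6],"grip":0},{"rotation":[0,0,0],"dp":[0,0,0],"grip":0}]'
python3 -m pendant '[{"rotation":[0,0,0],"dp":[0,0,0],"grip":0.5},{"rotation":[0,0,0],"dp":[0,0,0],"grip":1},{"rotation":[0,0,0],"dp":[0,0,0],"grip":1},{"rotation":[0,0,0],"dp":[0,0,0],"grip":1},{"rotation":[0,0,0],"dp":[0,0,0],"grip":1}]'
```

```text
time: 3.32
tcp_pos: [540.1, -275.8, 31.2]
tcp_rot: [-3.14, -0.091, 0.002]
wrist_force: [0.8, -0.3, 0.0]
grip_width: 0.999
grip_force: 0.0
time: 3.95
tcp_pos: [540.7, -275.8, 31.9]
tcp_rot: [3.14, 0.091, 0.001]
wrist_force: [-0.7, 0.6, 4.3]
grip_width: 0.177
grip_force: 60.3
```

```bash
python3 -m pendant '[{"rotation":[0,0,0],"dp":[0,0,-0.4],"grip":1},{"rotation":[0,0,0],"dp":[0,0,-0.8],"grip":1},{"rotation":[0,0,0],"dp":[0,-0.5,-0.9],"grip":1},{"rotation":[0,0,0],"dp":[0,-0.9,-0.8],"grip":1},{"rotation":[0,0,-0.5],"dp":[0,-0.9,-0.5],"grip":1}]'
python3 -m pendant '[{"rotation":[0,0,-0.5],"dp":[0,-0.9,0],"grip":1},{"rotation":[0,0,-0.5],"dp":[0,-0.5,0],"grip":1},{"rotation":[0,0,0],"dp":[0,0,0],"grip":1},{"rotation":[0,0,0],"dp":[0,0,0],"grip":1},{"rotation":[0,0,0],"dp":[0,0,0],"grip":1}]'
python3 - <<'E'
from h import *
o=arm.get_obs();w,d=arm.read_camera('wrist');np.savez('w3.npz',w=w,d=d,p=o['tcp_pos'],r=o['tcp_rot']);cv2.imwrite('pics/w3.png',w[:,:,::-1])
T=toolT(o);print(o['time'],o['tcp_pos'],'yaw',np.arctan2(T[1,0],T[0,0]))
K,T=cam('wrist',o);hsv=cv2.cvtColor(w,cv2.COLOR_RGB2HSV);H,S,V=[hsv[...,i].astype(int) for i in range(3)]
print('orange');blobs((H<20)&(S>60)&(V>60),K,T,15,15)
print('dark');blobs((V<90)&(S<120),K,T,12,800)
E
```

```text
time: 4.58
tcp_pos: [535.4, -183.3, 169.6]
tcp_rot: [3.136, 0.17, 0.004]
wrist_force: [1.0, 1.5, -1.9]
grip_width: 0.178
grip_force: 59.7
time: 5.2
tcp_pos: [527.8, -130.2, 166.8]
tcp_rot: [3.125, 0.321, -0.001]
wrist_force: [0.2, 0.2, -2.0]
grip_width: 0.181
grip_force: 59.6
5.2 [ 527.75849896 -130.17402179  166.77959791] yaw 0.20506090130030066
orange
px [256. 240.] area 7363.5 xy 439.0 -149.3 size 234.9 52.7 long axis ang 0.204
px [ 90. 138.] area 173.5 xy 532.9 38.7 size 19.5 16.7 long axis ang -0.436
px [78. 96.] area 187.5 xy 570.8 51.5 size 16.9 16.0 long axis ang 0.009
px [103.  66.] area 199.5 xy 602.9 30.1 size 19.4 16.0 long axis ang -0.513
dark
px [ 33. 300.] area 1589.5 xy 323.0 98.5 size 132.7 86.3 long axis ang -0.621
px [257. 331.] area 35578.0 xy 345.9 -169.0 size 688.4 215.5 long axis ang -1.365
px [372. 184.] area 15971.5 xy 538.6 -256.7 size 166.3 117.1 long axis ang -1.513
px [101. 123.] area 16853.0 xy 569.2 35.7 size 141.8 119.7 long axis ang -1.338
```

View pics/w3.png

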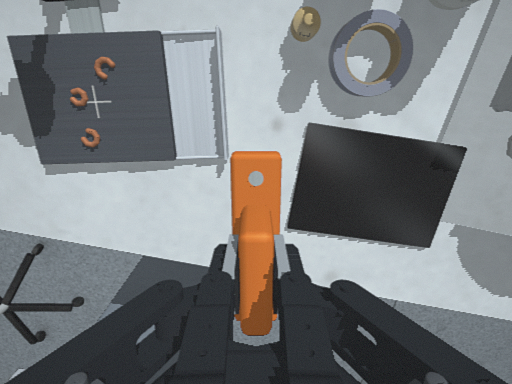

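The wrist view shows the plate at (101,123), 142 x 120 mm as given, and the three chips at (90,138), (78,96) and (103,66), with the white cross near (97,101). The block is held straight. Its sweep starts on the plate's left end.

```bash
python3 -m pendant '[{"rotation":[0,0,-0.27],"dp":[0.4,-0.8,0],"grip":1},{"rotation":[0,0,0],"dp":[0.4,-1,0],"grip":1},{"rotation":[0,0,0],"dp":[0.4,-1,0],"grip":1},{"rotation":[0,0,0],"dp":[0.4,-1,0],"grip":1},{"rotation":[0,0,0],"dp":[0.4,-0.8,0],"grip":1}]'
python3 -m pendant '[{"rotation":[0,0,0],"dp":[0,-0.4,0],"grip":1},{"rotation":[0,0,0],"dp":[0,0,0.8],"grip":1},{"rotation":[0,0,0],"dp":[0,0,0.9],"grip":1},{"rotation":[0,0,0],"dp":[0,0,0.8],"grip":1},{"rotation":[0,0,0],"dp":[0,0,0],"grip":1}]'
python3 - <<'E'
from h import *
o=arm.get_obs();T=toolT(o);print(o['tcp_pos'],'yaw',np.arctan2(T[1,0],T[0,0]),T[:3,2])
s=.232;r=o['tcp_pos'][:2]-[568.3,36];print('station',r@[np.cos(s),np.sin(s)],r@[-np.sin(s),np.cos(s)])
E
```

```text
time: 5.88
tcp_pos: [564.2, 70.1, 167.2]
tcp_rot: [-3.12, -0.368, -0.0]
wrist_force: [0.7, -0.7, -2.8]
grip_width: 0.176
grip_force: 59.7
time: 6.5
tcp_pos: [557.5, 82.2, 64.8]
tcp_rot: [3.119, 0.365, -0.011]
wrist_force: [-0.1, -0.0, -1.2]
grip_width: 0.179
grip_force: 59.5
[557.48179496  82.15462617  64.77816249] yaw 0.2328802788144964 [-0.00670624 -0.00235034 -0.99997475]
station 0.08370566904879873 47.405443472750015
```

```bash
python3 -m pendant '[{"rotation":[0,0,0],"dp":[0,0,0.3],"grip":1},{"rotation":[0,0,0],"dp":[0,0,0.2],"grip":1},{"rotation":[0,0,0],"dp":[0,0,0.1],"grip":1},{"rotation":[0,0,0],"dp":[0,0,0],"grip":1},{"rotation":[0,0,0],"dp":[0,0,0],"grip":1}]'
python3 - <<'E'
from h import *
a,d=arm.read_camera('scene');print(arm.get_obs()['tcp_pos'],arm.get_obs()['wrist_force'])
c=cv2.resize(a[170:270,210:350],(784,560),interpolation=cv2.INTER_CUBIC);cv2.imwrite('pics/s4.png',c[:,:,::-1])
E
```

```text
time: 7.12
tcp_pos: [560.5, 84.6, 43.6]
tcp_rot: [3.12, 0.368, 0.001]
wrist_force: [-0.5, 0.2, -1.4]
grip_width: 0.176
grip_force: 59.6
[560.51031358  84.62572589  43.668455  ] [ 0.25107399 -0.16504449 -1.98733672]
```

```bash
python3 -m pendant '[{"rotation":[0,0,0],"dp":[0,0,0.05],"grip":1},{"rotation":[0,0,0],"dp":[0,0,0.05],"grip":1},{"rotation":[0,0,0],"dp":[0,0,0],"grip":1},{"rotation":[0,0,0],"dp":[0,0,0],"grip":1},{"rotation":[0,0,0],"dp":[0,0,0],"grip":1}]'
python3 -m pendant '[{"rotation":[0,0,0],"dp":[0,0,0.025],"grip":1},{"rotation":[0,0,0],"dp":[0,0,0],"grip":1},{"rotation":[0,0,0],"dp":[0,0,0],"grip":1},{"rotation":[0,0,0],"dp":[0,0,0],"grip":1},{"rotation":[0,0,0],"dp":[0,0,0],"grip":1}]'
```

```text
time: 7.8
tcp_pos: [560.2, 84.5, 39.3]
tcp_rot: [3.12, 0.368, 0.0]
wrist_force: [0.6, -0.2, -2.3]
grip_width: 0.177
grip_force: 59.6
time: 8.43
tcp_pos: [560.2, 84.5, 38.3]
tcp_rot: [3.12, 0.368, 0.0]
wrist_force: [-0.0, 0.7, -2.8]
grip_width: 0.176
grip_force: 59.6
```

```bash
for i in 1; do :; done
python3 -m pendant '[{"rotation":[0,0,0],"dp":[0,0.1,0],"grip":1},{"rotation":[0,0,0],"dp":[0,0.2,0],"grip":1},{"rotation":[0,0,0],"dp":[0,0.2,0],"grip":1},{"rotation":[0,0,0],"dp":[0,0.2,0],"grip":1},{"rotation":[0,0,0],"dp":[0,0.2,0],"grip":1}]'
python3 -m pendant '[{"rotation":[0,0,0],"dp":[0,0.2,0],"grip":1},{"rotation":[0,0,0],"dp":[0,0.2,0],"grip":1},{"rotation":[0,0,0],"dp":[0,0.2,0],"grip":1},{"rotation":[0,0,0],"dp":[0,0.2,0],"grip":1},{"rotation":[0,0,0],"dp":[0,0.2,0],"grip":1}]'
python3 -m pendant '[{"rotation":[0,0,0],"dp":[0,0.2,0],"grip":1},{"rotation":[0,0,0],"dp":[0,0.2,0],"grip":1},{"rotation":[0,0,0],"dp":[0,0.2,0],"grip":1},{"rotation":[0,0,0],"dp":[0,0.2,0],"grip":1},{"rotation":[0,0,0],"dp":[0,0.2,0],"grip":1}]'
python3 -m pendant '[{"rotation":[0,0,0],"dp":[0,0.2,0],"grip":1},{"rotation":[0,0,0],"dp":[0,0,0],"grip":1},{"rotation":[0,0,0],"dp":[0,0,0],"grip":1},{"rotation":[0,0,0],"dp":[0,0,0],"grip":1},{"rotation":[0,0,0],"dp":[0,0,0],"grip":1}]'
python3 - <<'E'
from h import *
o=arm.get_obs();T=toolT(o)
s=.232;r=o['tcp_pos'][:2]-[568.3,36];print('station',r@[np.cos(s),np.sin(s)],r@[-np.sin(s),np.cos(s)])
o=arm.get_obs();w,d=arm.read_camera('wrist');cv2.imwrite('pics/w5.png',w[:,:,::-1])
E
```

```text
time: 9.05
tcp_pos: [568.8, 49.0, 38.4]
tcp_rot: [-3.12, -0.368, -0.0]
wrist_force: [0.3, 1.9, -1.1]
grip_width: 0.175
grip_force: 59.8
time: 9.68
tcp_pos: [578.0, 10.1, 38.3]
tcp_rot: [3.12, 0.368, -0.0]
wrist_force: [0.3, 0.5, -0.3]
grip_width: 0.174
grip_force: 59.9
time: 10.3
tcp_pos: [587.1, -29.4, 38.1]
tcp_rot: [3.119, 0.368, -0.001]
wrist_force: [0.5, 0.6, -1.6]
grip_width: 0.176
grip_force: 59.6
time: 10.92
tcp_pos: [589.0, -35.6, 38.3]
tcp_rot: [-3.12, -0.369, -0.0]
wrist_force: [-0.2, -0.0, -1.8]
grip_width: 0.18
grip_force: 59.6
station 3.718649366379612 -74.49580566608344
```

View pics/w5.png

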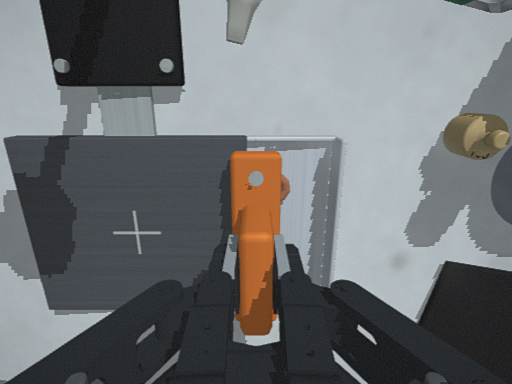

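The plate is empty and its white cross is at (137,233). One chip shows beside the block in the gutter at (285,188). I raise the block to check the gutter.

```bash
python3 -m pendant '[{"rotation":[0,0,0],"dp":[0,0,-0.2],"grip":1},{"rotation":[0,0,0],"dp":[0,0,-0.6],"grip":1},{"rotation":[0,0,0],"dp":[0,0.4,-0.9],"grip":1},{"rotation":[0,0,0],"dp":[0,0.9,-0.9],"grip":1},{"rotation":[0,0,0],"dp":[0,0.9,-0.5],"grip":1}]'
python3 -m pendant '[{"rotation":[0,0,0.5],"dp":[0,0.9,0],"grip":1},{"rotation":[0,0,0.5],"dp":[0,0.4,0],"grip":1},{"rotation":[0,0,0.5],"dp":[0,0,0],"grip":1},{"rotation":[0,0,0],"dp":[0,0,0],"grip":1},{"rotation":[0,0,0],"dp":[0,0,0],"grip":1}]'
python3 - <<'E'
from h import *
o=arm.get_obs();w,d=arm.read_camera('wrist');np.savez('w6.npz',w=w,d=d,p=o['tcp_pos'],r=o['tcp_rot']);cv2.imwrite('pics/w6.png',w[:,:,::-1])
T=toolT(o);print(o['time'],o['tcp_pos'],'yaw',np.arctan2(T[1,0],T[0,0]))
K,T=cam('wrist',o);hsv=cv2.cvtColor(w,cv2.COLOR_RGB2HSV);H,S,V=[hsv[...,i].astype(int) for i in range(3)]
print('orange');blobs((H<20)&(S>60)&(V>60),K,T,6,15)
print('dark');blobs((V<90)&(S<120),K,T,12,800);blobs((V<60)&(S<120),K,T,6,800)
E
```

```text
time: 11.6
tcp_pos: [610.9, -122.3, 165.5]
tcp_rot: [3.118, 0.37, 0.006]
wrist_force: [1.1, 0.3, -2.8]
grip_width: 0.18
grip_force: 59.7
time: 12.22
tcp_pos: [620.7, -171.1, 162.1]
tcp_rot: [-3.138, -0.137, 0.001]
wrist_force: [0.2, -0.1, -2.5]
grip_width: 0.175
grip_force: 59.7
12.225 [ 620.70953376 -171.05402896  162.09092776] yaw 0.08698474747552751
orange
px [151. 231.] area 97.5 xy 545.5 -60.0 size 18.2 15.9 long axis ang 0.553
px [130. 190.] area 112.0 xy 592.6 -38.4 size 16.3 15.0 long axis ang -0.053
px [134. 169.] area 115.0 xy 616.9 -43.6 size 18.3 14.7 long axis ang 0.089
px [256. 240.] area 7394.0 xy 528.8 -179.9 size 236.6 54.7 long axis ang 0.088
px [143.  36.] area 288.0 xy 744.2 -58.2 size 32.2 11.5 long axis ang -1.483
px [30.  3.] area 15.0 xy 760.6 42.2 size 13.9 2.0 long axis ang 1.433
px [315.  17.] area 240.0 xy 772.2 -212.1 size 26.1 11.9 long axis ang -0.091
px [258.   5.] area 93.0 xy 777.4 -158.8 size 12.1 8.7 long axis ang 1.54
dark
px [490. 277.] area 1105.5 xy 523.1 -453.8 size 60.3 36.8 long axis ang -1.482
px [243. 321.] area 43476.0 xy 464.2 -184.8 size 677.4 260.8 long axis ang -1.482
px [ 65. 203.] area 12884.5 xy 569.8 34.6 size 144.3 120.7 long axis ang -1.335
px [24. 83.] area 3982.0 xy 684.4 47.6 size 81.2 62.4 long axis ang -0.133
px [275.  28.] area 2448.0 xy 750.7 -182.4 size 66.6 55.7 long axis ang 1.498
px [84. 23.] area 2663.5 xy 748.5 -18.3 size 167.8 34.9 long axis ang 1.455
px [491. 277.] area 1059.0 xy 519.5 -459.8 size 60.5 37.5 long axis ang -1.482
px [247. 320.] area 42118.5 xy 458.8 -185.9 size 689.8 265.0 long axis ang -1.482
px [  9. 200.] area 1163.0 xy 567.9 94.0 size 99.7 26.8 long axis ang -0.007
px [24. 80.] area 3725.0 xy 691.2 63.8 size 74.2 69.2 long axis ang 0.232
px [273.  40.] area 1515.0 xy 744.1 -177.1 size 65.5 38.7 long axis ang 1.256
px [49.  7.] area 961.0 xy 760.8 22.8 size 91.5 18.2 long axis ang 1.508
```

View pics/w6.png

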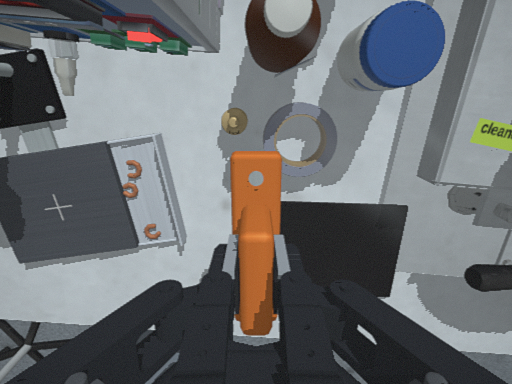

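All three chips lie in the gutter, at (133,169), (130,190) and (151,231). The block goes back to its mat.

```bash
python3 -m pendant '[{"rotation":[0,0,0],"dp":[-0.6,0.6,0],"grip":1},{"rotation":[0,0,0],"dp":[-0.9,0.9,0],"grip":1},{"rotation":[0,0,0.3],"dp":[-0.74,0.9,0.3],"grip":1},{"rotation":[0,0,0],"dp":[0,0.04,0.8],"grip":1},{"rotation":[0,0,0],"dp":[0,0,0.8],"grip":1}]'
python3 -m pendant '[{"rotation":[0,0,0],"dp":[0,0,0.7],"grip":1},{"rotation":[0,0,0],"dp":[0,0,0.3],"grip":1},{"rotation":[0,0,0],"dp":[0,0,0.1],"grip":1},{"rotation":[0,0,0],"dp":[0,0,0],"grip":1},{"rotation":[0,0,0],"dp":[0,0,0],"grip":1}]'
```

```text
time: 12.9
tcp_pos: [539.7, -278.0, 86.1]
tcp_rot: [3.14, 0.084, 0.002]
wrist_force: [-0.2, 0.6, -2.3]
grip_width: 0.172
grip_force: 59.8
time: 13.52
tcp_pos: [540.7, -277.6, 43.5]
tcp_rot: [3.139, 0.086, 0.003]
wrist_force: [-0.2, -0.4, -1.5]
grip_width: 0.176
grip_force: 59.6
```

```bash
python3 -m pendant '[{"rotation":[0,0,0],"dp":[0,0,0.15],"grip":1},{"rotation":[0,0,0],"dp":[0,0,0.1],"grip":1},{"rotation":[0,0,0],"dp":[0,0,0.025],"grip":1},{"rotation":[0,0,0],"dp":[0,0,0],"grip":1},{"rotation":[0,0,0],"dp":[0,0,0],"grip":1}]'
python3 -m pendant '[{"rotation":[0,0,0],"dp":[0,0,0.015],"grip":1},{"rotation":[0,0,0],"dp":[0,0,0],"grip":1},{"rotation":[0,0,0],"dp":[0,0,0],"grip":1},{"rotation":[0,0,0],"dp":[0,0,0],"grip":1},{"rotation":[0,0,0],"dp":[0,0,0],"grip":1}]'
```

```text
time: 14.15
tcp_pos: [539.8, -277.2, 31.9]
tcp_rot: [3.14, 0.086, -0.0]
wrist_force: [-1.9, 0.2, 6.2]
grip_width: 0.178
grip_force: 60.5
time: 14.78
tcp_pos: [539.8, -277.2, 31.8]
tcp_rot: [3.14, 0.086, -0.0]
wrist_force: [-3.9, 2.5, 9.9]
grip_width: 0.182
grip_force: 61.4
```

```bash
python3 -m pendant '[{"rotation":[0,0,0],"dp":[0,0,-0.02],"grip":0.7},{"rotation":[0,0,0],"dp":[0,0,0],"grip":0.4},{"rotation":[0,0,0],"dp":[0,0,0],"grip":0},{"rotation":[0,0,0],"dp":[0,0,0],"grip":0},{"rotation":[0,0,0],"dp":[0,0,0],"grip":0}]'
python3 -m pendant '[{"rotation":[0,0,0],"dp":[0,0,-0.3],"grip":0},{"rotation":[0,0,0],"dp":[0,0,-0.8],"grip":0},{"rotation":[0,0,0],"dp":[0,0,-1],"grip":0},{"rotation":[0,0,0],"dp":[0,0,-1],"grip":0},{"rotation":[0,0,0],"dp":[0,0,-1],"grip":0}]'
python3 -m pendant '[{"rotation":[0,0,0],"dp":[0,-0.5,-0.8],"grip":0},{"rotation":[0,0,0],"dp":[0,-0.5,0],"grip":0},{"rotation":[0,0,0],"dp":[0,0,0],"grip":0},{"rotation":[0,0,0],"dp":[0,0,0],"grip":0},{"rotation":[0,0,0],"dp":[0,0,0],"grip":0}]'
python3 - <<'E'
from h import *
o=arm.get_obs();w,d=arm.read_camera('wrist');b,e=arm.read_camera('top')
print(o['joint_pos'],o['tcp_pos'])
K,T=cam('wrist',o);hsv=cv2.cvtColor(w,cv2.COLOR_RGB2HSV);H,S,V=[hsv[...,i].astype(int) for i in range(3)]
blobs((H<20)&(S>150)&(V>60),K,T,22,60)
E
```

```text
time: 15.4
tcp_pos: [539.8, -277.3, 31.4]
tcp_rot: [3.14, 0.086, -0.0]
wrist_force: [-0.3, 0.3, 0.7]
grip_width: 0.999
grip_force: 0.0
time: 16.02
tcp_pos: [539.8, -277.2, 197.9]
tcp_rot: [3.14, 0.086, 0.002]
wrist_force: [-0.1, -1.0, 0.1]
grip_width: 0.999
grip_force: 0.0
time: 16.65
tcp_pos: [536.8, -238.2, 226.4]
tcp_rot: [-3.14, -0.084, 0.003]
wrist_force: [0.2, 0.4, 0.2]
grip_width: 0.999
grip_force: 0.0
[ 0.50352373  0.2962675  -0.19729906  1.69160488  0.06296719  1.16170722
 -1.22785418] [ 536.84549867 -238.22030013  226.42298906]
px [288. 164.] area 1932.0 xy 537.5 -277.8 size 106.9 29.0 long axis ang 0.055
```

Block stands flat on its mat. I now go to the tray.

```bash
python3 -m pendant '[{"rotation":[0,0,0],"dp":[0,-1,0],"grip":0},{"rotation":[0,0,0],"dp":[0,-1,0],"grip":0},{"rotation":[0,0,0],"dp":[0,-1,0],"grip":0},{"rotation":[0,0,0],"dp":[0,-1,0],"grip":0},{"rotation":[0,0,0],"dp":[0,-1,0],"grip":0}]'
python3 -m pendant '[{"rotation":[0,0,0],"dp":[0,-1,0],"grip":0},{"rotation":[0,0,0],"dp":[0,-1,0],"grip":0},{"rotation":[0,0,0],"dp":[0,-1,0],"grip":0},{"rotation":[0,0,0],"dp":[0,-1,0],"grip":0},{"rotation":[0,0,0],"dp":[0,-1,0],"grip":0}]'
python3 -m pendant '[{"rotation":[0,0,0],"dp":[0,-1,0],"grip":0},{"rotation":[0,0,0],"dp":[0,-1,0],"grip":0},{"rotation":[0,0,-1],"dp":[0,0,0],"grip":0},{"rotation":[0,0,-1],"dp":[0,0,0],"grip":0},{"rotation":[0,0,-1],"dp":[0,0,0],"grip":0}]'
python3 -m pendant '[{"rotation":[0,0,-1],"dp":[0,0,0],"grip":0},{"rotation":[0,0,-1],"dp":[0,0,0],"grip":0},{"rotation":[0,0,-1],"dp":[0,0,0],"grip":0},{"rotation":[0,0,-1],"dp":[0,0,0],"grip":0},{"rotation":[0,0,-1],"dp":[0,0,0],"grip":0}]'
python3 -m pendant '[{"rotation":[0,0,-1],"dp":[0,0,0],"grip":0},{"rotation":[0,0,-1],"dp":[0,0,0],"grip":0},{"rotation":[0,0,-1],"dp":[0,0,0],"grip":0},{"rotation":[0,0,-1],"dp":[0,0,0],"grip":0},{"rotation":[0,0,-1],"dp":[0,0,0],"grip":0}]'
python3 -m pendant '[{"rotation":[0,0,-1],"dp":[0,0,0],"grip":0},{"rotation":[0,0,0],"dp":[0,0,0],"grip":0},{"rotation":[0,0,0],"dp":[0,0,0],"grip":0},{"rotation":[0,0,0],"dp":[0,0,0],"grip":0},{"rotation":[0,0,0],"dp":[0,0,0],"grip":0}]'
cat > tray.py <<'E'
from h import *
import sys
o=arm.get_obs();w,d=arm.read_camera('wrist');np.savez(sys.argv[1]+'.npz',w=w,d=d,p=o['tcp_pos'],r=o['tcp_rot']);cv2.imwrite('pics/'+sys.argv[1]+'.png',w[:,:,::-1])
T=toolT(o);print(o['time'],o['tcp_pos'],'yaw',np.arctan2(T[1,0],T[0,0]),T[:3,2],'j',o['joint_pos'].round(2) if hasattr(o['joint_pos'],'round') else o['joint_pos'])
K,T=cam('wrist',o);hsv=cv2.cvtColor(w,cv2.COLOR_RGB2HSV);H,S,V=[hsv[...,i].astype(int) for i in range(3)]
print('grip');blobs((H>105)&(H<125)&(S>190)&(V>90),K,T,61,60)
print('tray');blobs((S<90)&(V>90),K,T,16,600)
E
python3 tray.py w7
```

```text
time: 17.38
tcp_pos: [526.5, -36.7, 227.3]
tcp_rot: [3.14, 0.085, -0.0]
wrist_force: [0.7, -0.8, -0.3]
grip_width: 1.0
grip_force: 0.0
time: 18.0
tcp_pos: [515.7, 162.9, 227.3]
tcp_rot: [3.14, 0.085, -0.0]
wrist_force: [0.6, 0.7, 0.3]
grip_width: 0.999
grip_force: 0.0
time: 18.62
tcp_pos: [511.4, 241.7, 227.1]
tcp_rot: [3.091, 0.559, -0.001]
wrist_force: [0.2, -0.7, -0.8]
grip_width: 1.003
grip_force: 0.0
time: 19.25
tcp_pos: [511.5, 241.5, 227.1]
tcp_rot: [2.857, 1.306, -0.001]
wrist_force: [-0.0, -0.1, -0.9]
grip_width: 1.001
grip_force: 0.0
time: 19.88
tcp_pos: [511.5, 241.5, 227.1]
tcp_rot: [-2.445, -1.972, 0.001]
wrist_force: [0.3, 0.4, -0.0]
grip_width: 0.998
grip_force: 0.0
time: 20.5
tcp_pos: [511.3, 242.0, 227.4]
tcp_rot: [2.347, 2.089, -0.0]
wrist_force: [-1.4, 0.1, 0.3]
grip_width: 1.0
grip_force: 0.0
20.5 [511.26112332 241.97944872 227.44004466] yaw 1.4545138638279245 [ 1.15717506e-05 -1.93616844e-04 -9.99999981e-01] j [ 0.06  0.31 -0.71  1.73  0.22  1.18 -0.83]
grip
tray
px [330. 337.] area 754.0 xy 593.1 -52.8 size 96.4 54.5 long axis ang 0.241
px [ 45. 278.] area 8011.5 xy 178.9 107.0 size 252.5 143.0 long axis ang 0.346
px [271. 174.] area 128956.5 xy 516.4 189.3 size 695.7 495.7 long axis ang -0.036
```

View pics/w7.png

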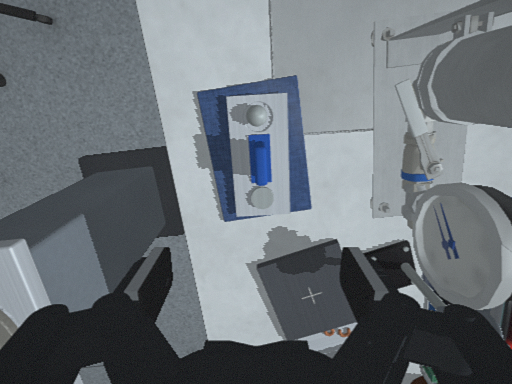

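The wrist view shows the tray with its ball at (258,115), blue grip at (259,160) and disc at (261,197). The ball is on the +y side, as assumed.

```bash
cat > tp.py <<'E'
from h import *
import sys
def go(name,box,zt=16,zg=61,smin=None):
    f=np.load(name+'.npz');w=f['w'];o={'tcp_pos':f['p'],'tcp_rot':f['r']};K,T=cam('wrist',o)
    hsv=cv2.cvtColor(w,cv2.COLOR_RGB2HSV);H,S,V=[hsv[...,i].astype(int) for i in range(3)]
    m=np.zeros(H.shape,bool);u0,v0,u1,v1=box;m[v0:v1,u0:u1]=1
    b=m&(H>100)&(H<130)&(S>100)
    print('blueS/V pct',np.percentile(S[b],[10,50,90]),np.percentile(V[b],[10,50,75,90]))
    print('tray');blobs(cv2.morphologyEx((m&~((H>100)&(H<130)&(S>110))).astype(np.uint8),cv2.MORPH_OPEN,np.ones((3,3))),K,T,zt,1500)
    g=m&(H>100)&(H<130)&(S>150)&(V>(smin or 150))
    print('griptop');blobs(g,K,T,zg,60)
if __name__=='__main__': go(sys.argv[1],[int(x) for x in sys.argv[2].split(',')],smin=int(sys.argv[3]))
E
python3 tp.py w7 215,88,292,217 150
python3 - <<'E'
from h import *
f=np.load('w7.npz');w=f['w'];hsv=cv2.cvtColor(w,cv2.COLOR_RGB2HSV)
print([ (p,hsv[p[1],p[0]].tolist()) for p in [(252,160),(263,160),(258,138),(280,160),(215,150),(300,150),(235,160)]])
E
```

```text
blueS/V pct [110. 124. 188.] [ 76. 110. 125. 157.]
tray
px [261. 149.] area 7381.0 xy 517.8 248.6 size 159.9 76.2 long axis ang 1.493
griptop
px [263. 156.] area 459.5 xy 521.6 254.7 size 54.8 19.6 long axis ang -1.485
[((252, 160), [109, 181, 104]), ((263, 160), [110, 190, 166]), ((258, 138), [110, 187, 158]), ((280, 160), [105, 27, 188]), ((215, 150), [109, 116, 75]), ((300, 150), [110, 120, 132]), ((235, 160), [103, 19, 122])]
```

```bash
python3 -m pendant '[{"rotation":[0,0,-0.45],"dp":[0.18,0.13,0.6],"grip":0},{"rotation":[0,0,0],"dp":[0,0,0.8],"grip":0},{"rotation":[0,0,0],"dp":[0,0,0.4],"grip":0},{"rotation":[0,0,0],"dp":[0,0,0],"grip":0},{"rotation":[0,0,0],"dp":[0,0,0],"grip":0}]'
python3 tray.py w8 | head -1
python3 - <<'E'
from h import *
f=np.load('w8.npz');w=f['w'];o={'tcp_pos':f['p'],'tcp_rot':f['r']};K,T=cam('wrist',o)
hsv=cv2.cvtColor(w,cv2.COLOR_RGB2HSV);H,S,V=[hsv[...,i].astype(int) for i in range(3)]
n=((S<80)&(V>60)).astype(np.uint8);n=cv2.morphologyEx(n,cv2.MORPH_OPEN,np.ones((3,3)))
blobs(n,K,T,16,3000)
print('grip');blobs((H>100)&(H<130)&(S>150)&(V>60),K,T,61,100);print('gripbase');blobs((H>100)&(H<130)&(S>150)&(V>60),K,T,16,100)
print('lit');blobs((H>100)&(H<130)&(S>150)&(V>140),K,T,61,100)
E
```

```text
time: 21.18
tcp_pos: [518.0, 249.0, 156.6]
tcp_rot: [2.298, 2.141, 0.003]
wrist_force: [-0.4, 0.1, -0.4]
grip_width: 1.0
grip_force: 0.0
21.175 [517.96033303 249.04790306 156.61391345] yaw 1.4997840742091342 [ 1.80492460e-03  7.97318924e-04 -9.99998053e-01] j [ 0.03  0.4  -0.7   1.79  0.29  1.05 -0.85]
px [272. 202.] area 157463.5 xy 509.9 211.3 size 620.5 387.9 long axis ang -0.07
grip
px [444. 214.] area 230.0 xy 682.7 216.9 size 34.8 8.9 long axis ang -0.287
px [255. 182.] area 1399.5 xy 518.3 255.8 size 57.1 21.0 long axis ang 1.509
gripbase
px [444. 214.] area 230.0 xy 712.6 195.9 size 41.4 10.6 long axis ang -0.287
px [255. 182.] area 1399.5 xy 517.3 242.1 size 67.9 25.0 long axis ang 1.509
lit
px [258. 179.] area 719.5 xy 518.9 255.5 size 56.8 20.0 long axis ang 1.55
```

View pics/w8.png

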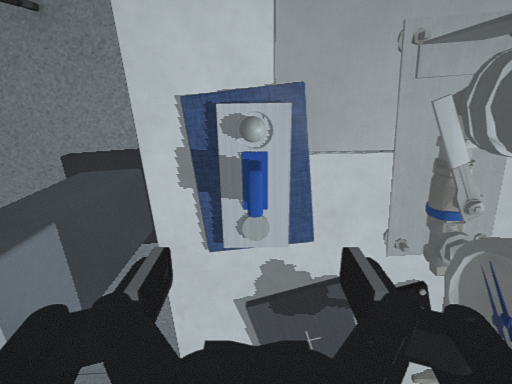

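The grip's top face is near (256,193), the ball at (256,129) and the disc at (256,229). I check the height from the depth image.

Run:
```python
from h import *
f=np.load('w8.npz');w=f['w'];d=f['d'];o={'tcp_pos':f['p'],'tcp_rot':f['r']};K,T=cam('wrist',o)
v,u=np.mgrid[85:255,175:320];dd=d[v,u]
P=np.stack([(u-K[0,2])/K[0,0]*dd,(v-K[1,2])/K[1,1]*dd,dd],-1)@T[:3,:3].T+T[:3,3]
def rect(m,n):
    q=P[m];(x,y),s,a=cv2.minAreaRect(q[:,:2].astype(np.float32));b=cv2.boxPoints(((x,y),s,a));l=max([b[1]-b[0],b[2]-b[1]],key=np.linalg.norm)
    print(n,m.sum(),'c',x,y,'size',s,'ang',np.arctan2(l[1],l[0]),'z',np.median(q[:,2]),'mean',q[:,:2].mean(0))
z=P[...,2];hsv=cv2.cvtColor(w,cv2.COLOR_RGB2HSV)[v,u]
blue=(hsv[...,1]>150)
rect((z>52)&(z<75)&blue,'griptop');rect((z>25)&(z<50)&blue,'gripmid')
for lo,hi in((11,22),(12,20)):
  m=(z>lo)&(z<hi)&(hsv[...,1]<90);n,L,st,c=cv2.connectedComponentsWithStats(m.astype(np.uint8));k=1+st[1:,4].argmax();rect(L==k,'tray')
m=(z>28)&(~blue)&(v<160)&(z<50);rect(m,'ball')
print(np.histogram(z[blue],bins=range(0,80,8)))
```

```text
griptop 754 c 517.1801147460938 248.2332763671875 size (42.42479705810547, 13.893843650817871) ang 1.5038973 z 61.32205040026872 mean [517.59633042 249.784008  ]
gripmid 88 c 518.3351440429688 267.5987548828125 size (3.5870673656463623, 13.37934398651123) ang -0.038594075 z 37.86205846201295 mean [518.69966775 268.47141109]
tray 7708 c 517.2091064453125 246.70819091796875 size (150.7969207763672, 70.14085388183594) ang 1.5138183 z 16.85403282139876 mean [517.59794003 253.47936843]
tray 7392 c 517.2090454101562 246.7073211669922 size (150.79518127441406, 70.14085388183594) ang 1.513818 z 16.81329692649237 mean [517.74274655 255.84093116]
ball 513 c 518.9114990234375 299.3655700683594 size (23.17464828491211, 21.86227035522461) ang 1.4968376 z 34.48649249082814 mean [518.81086171 300.0164779 ]
(array([  0,   0, 623,  27,  28,  28,  34, 739,   0]), array([ 0,  8, 16, 24, 32, 40, 48, 56, 64, 72]))
```

```bash
python3 -m pendant '[{"rotation":[0,0,-0.09],"dp":[-0.03,-0.015,0.8],"grip":0},{"rotation":[0,0,0],"dp":[0,0,0.9],"grip":0},{"rotation":[0,0,0],"dp":[0,0,0.8],"grip":0},{"rotation":[0,0,0],"dp":[0,0,0.4],"grip":0},{"rotation":[0,0,0],"dp":[0,0,0.2],"grip":0}]'
python3 -m pendant '[{"rotation":[0,0,0],"dp":[0,0,0.1],"grip":0},{"rotation":[0,0,0],"dp":[0,0,0],"grip":0},{"rotation":[0,0,0],"dp":[0,0,0],"grip":0.3},{"rotation":[0,0,0],"dp":[0,0,0],"grip":0.5},{"rotation":[0,0,0],"dp":[0,0,0],"grip":0.6}]'
```

```text
time: 21.85
tcp_pos: [517.1, 247.6, 31.6]
tcp_rot: [2.289, 2.151, 0.001]
wrist_force: [-0.3, 0.3, 0.2]
grip_width: 1.003
grip_force: 0.0
time: 22.48
tcp_pos: [516.7, 247.4, 27.7]
tcp_rot: [2.289, 2.151, 0.0]
wrist_force: [0.3, -0.8, 0.1]
grip_width: 0.402
grip_force: 0.0
```

```bash
python3 -m pendant '[{"rotation":[0,0,0],"dp":[0,0,0.06],"grip":0.65},{"rotation":[0,0,0],"dp":[0,0,0],"grip":0.72},{"rotation":[0,0,0],"dp":[0,0,0],"grip":0.75},{"rotation":[0,0,0],"dp":[0,0,0],"grip":0.78},{"rotation":[0,0,0],"dp":[0,0,0],"grip":0.8}]'
python3 -m pendant '[{"rotation":[0,0,0],"dp":[0,0,0],"grip":0.82},{"rotation":[0,0,0],"dp":[0,0,0],"grip":0.84},{"rotation":[0,0,0],"dp":[0,0,0],"grip":0.86},{"rotation":[0,0,0],"dp":[0,0,0],"grip":0.9},{"rotation":[0,0,0],"dp":[0,0,0],"grip":1}]'
python3 -m pendant '[{"rotation":[0,0,0],"dp":[0,0,0],"grip":1},{"rotation":[0,0,0],"dp":[0,0,0],"grip":1},{"rotation":[0,0,0],"dp":[0,0,0],"grip":1},{"rotation":[0,0,0],"dp":[0,0,0],"grip":1},{"rotation":[0,0,0],"dp":[0,0,0],"grip":1}]'
cat > ball.py <<'E'
from h import *
import sys
o=arm.get_obs();w,d=arm.read_camera('wrist');K,T=cam('wrist',o);Tt=toolT(o)
np.savez(sys.argv[1]+'.npz',w=w,d=d,p=o['tcp_pos'],r=o['tcp_rot'])
if len(sys.argv)>2:cv2.imwrite('pics/'+sys.argv[1]+'.png',w[:,:,::-1])
print(o['time'],o['tcp_pos'],'yaw',np.arctan2(Tt[1,0],Tt[0,0]),'toolz',Tt[:3,2],'F',o['wrist_force'],o['grip_width'])
v,u=np.mgrid[60:330,150:370];dd=d[v,u]
P=np.stack([(u-K[0,2])/K[0,0]*dd,(v-K[1,2])/K[1,1]*dd,dd],-1)@arm.camera_params('wrist')['mount'][:3,:3].T+arm.camera_params('wrist')['mount'][:3,3]
sel=(P[...,0]>25)&(P[...,0]<80)&(abs(P[...,1])<30)
# tray plane (tool frame) by robust fit; ball above it
q=P[sel];q=q[(q[:,2]>-25)&(q[:,2]<40)]
top=np.median(q[:,2]);g=q[abs(q[:,2]-top)<4]
A=np.c_[g[:,:2],np.ones(len(g))];c=np.linalg.lstsq(A,g[:,2],rcond=None)[0]
r=q[:,2]-np.c_[q[:,:2],np.ones(len(q))]@c
b=q[r<-9]
print('tray z tool',c[2]+c[0]*50,'slope x,y',c[:2],'ball n',len(b),'centre tool xy',(b[:,:2].max(0)+b[:,:2].min(0))/2,'top z',b[:,2].min())
ct=np.r_[(b[:,:2].max(0)+b[:,:2].min(0))/2,np.percentile(b[:,2],2)+12]
W=Tt[:3,:3]@ct+Tt[:3,3];print('ball centre world',W)
E
python3 ball.py w9
```

```text
time: 23.1
tcp_pos: [516.6, 247.4, 25.1]
tcp_rot: [2.289, 2.152, -0.0]
wrist_force: [0.4, 1.1, -0.9]
grip_width: 0.196
grip_force: 0.0
time: 23.72
tcp_pos: [516.8, 247.4, 25.2]
tcp_rot: [2.289, 2.151, 0.0]
wrist_force: [1.1, -1.0, 2.3]
grip_width: 0.152
grip_force: 58.4
time: 24.35
tcp_pos: [516.8, 247.4, 25.2]
tcp_rot: [2.289, 2.151, 0.0]
wrist_force: [0.2, -0.4, 4.3]
grip_width: 0.156
grip_force: 58.5
24.35 [516.76831553 247.35754872  25.21272222] yaw 1.5087979709780008 toolz [ 3.49685957e-04 -1.04885629e-04 -9.99999933e-01] F [ 0.16309433 -0.37008968  4.25152103] 0.15560914126395897
tray z tool 8.664757198575169 slope x,y [0.01056889 0.00351678] ball n 1862 centre tool xy [52.05781935 -1.26031514] top z -13.434939205671355
ball centre world [518.73558202 299.39351901  25.9852693 ]
```

```bash
python3 -m pendant '[{"rotation":[0,0,0],"dp":[0,0,-0.05],"grip":1},{"rotation":[0,0,0],"dp":[0,0,-0.1],"grip":1},{"rotation":[0,0,0],"dp":[0,0,-0.15],"grip":1},{"rotation":[0,0,0],"dp":[0,0,-0.2],"grip":1},{"rotation":[0,0,0],"dp":[0,0,-0.2],"grip":1}]'
python3 -m pendant '[{"rotation":[0,0,0],"dp":[0,0,-0.25],"grip":1},{"rotation":[0,0,0],"dp":[0,0,-0.25],"grip":1},{"rotation":[0,0,0],"dp":[0,0,-0.25],"grip":1},{"rotation":[0,0,0],"dp":[0,0,-0.25],"grip":1},{"rotation":[0,0,0],"dp":[0,0,-0.2],"grip":1}]'
python3 -m pendant '[{"rotation":[0,0,0],"dp":[0,0,-0.15],"grip":1},{"rotation":[0,0,0],"dp":[0,0,-0.1],"grip":1},{"rotation":[0,0,0],"dp":[0,0,-0.05],"grip":1},{"rotation":[0,0,0],"dp":[0,0,0],"grip":1},{"rotation":[0,0,0],"dp":[0,0,0],"grip":1}]'
python3 ball.py w10
python3 - <<'E'
from h import *
for n,uv in(('w3',(97,101)),('w6',(59,207)),('w7',(312,295)),('w8',(312,338))):
    f=np.load(n+'.npz');w=f['w'];g=cv2.cvtColor(w,cv2.COLOR_RGB2GRAY).astype(float);u,v=uv
    s=g[v-14:v+15,u-14:u+15] ;s=s-np.median(s);yy,xx=np.mgrid[v-14:v+15,u-14:u+15];k=s>25
    c=(xx[k].min()+xx[k].max())/2 if 0 else (np.median(xx[k]),np.median(yy[k]))
    K,T=cam('wrist',{'tcp_pos':f['p'],'tcp_rot':f['r']});print(n,c,k.sum(),ray(c,K,T,12)[0])
E
```

```text
time: 25.02
tcp_pos: [516.6, 247.4, 53.7]
tcp_rot: [2.289, 2.152, 0.0]
wrist_force: [0.7, 1.0, -3.0]
grip_width: 0.157
grip_force: 58.4
time: 25.65
tcp_pos: [516.7, 247.4, 101.8]
tcp_rot: [2.289, 2.151, 0.001]
wrist_force: [-0.5, 0.7, -3.1]
grip_width: 0.152
grip_force: 58.4
time: 26.28
tcp_pos: [516.4, 247.2, 112.8]
tcp_rot: [-2.289, -2.152, 0.001]
wrist_force: [-0.1, 0.1, -3.6]
grip_width: 0.153
grip_force: 58.4
26.275 [516.38628012 247.23947952 112.79492676] yaw 1.5088801699414105 toolz [-4.78339115e-04 -3.50942087e-04 -9.99999824e-01] F [-0.07573433  0.12887283 -3.58326174] 0.15319003124332495
tray z tool 8.689536011201106 slope x,y [0.0101224  0.00239889] ball n 1851 centre tool xy [52.20115635 -1.35833974] top z -13.798626285606616
ball centre world [518.26093384 299.42491873 113.5291962 ]
w3 (np.float64(95.0), np.float64(101.0)) 156 [568.37802775  37.49494632  12.        ]
w6 (np.float64(58.0), np.float64(207.0)) 122 [567.50253113  37.28828685  12.        ]
w7 (np.float64(311.0), np.float64(295.0)) 67 [569.20394823  36.08776039  12.        ]
w8 (np.float64(310.0), np.float64(339.0)) 62 [571.38193173  36.80873524  12.        ]
```

```bash
python3 -m pendant '[{"rotation":[0,0,0],"dp":[-0.1,0.026,0],"grip":1},{"rotation":[0,0,0],"dp":[-0.2,0.051,0],"grip":1},{"rotation":[0,0,0],"dp":[-0.3,0.077,0],"grip":1},{"rotation":[0,0,0],"dp":[-0.4,0.102,0],"grip":1},{"rotation":[0,0,0],"dp":[-0.45,0.115,0],"grip":1}]'
python3 -m pendant '[{"rotation":[0,0,0],"dp":[-0.5,0.128,0],"grip":1},{"rotation":[0,0,0],"dp":[-0.5,0.128,0],"grip":1},{"rotation":[0,0,0],"dp":[-0.5,0.128,0],"grip":1},{"rotation":[0,0,0],"dp":[-0.5,0.128,0],"grip":1},{"rotation":[0,0,0],"dp":[-0.5,0.128,0],"grip":1}]'
python3 -m pendant '[{"rotation":[0,0,0],"dp":[-0.45,0.115,0],"grip":1},{"rotation":[0,0,0],"dp":[-0.45,0.115,0],"grip":1},{"rotation":[0,0,0],"dp":[-0.4,0.102,0],"grip":1},{"rotation":[0,0,0],"dp":[-0.35,0.09,0],"grip":1},{"rotation":[0,0,0],"dp":[-0.3,0.077,0],"grip":1}]'
python3 -m pendant '[{"rotation":[0,0,0],"dp":[-0.25,0.064,0],"grip":1},{"rotation":[0,0,0],"dp":[-0.15,0.038,0],"grip":1},{"rotation":[0,0,0],"dp":[-0.1,0.026,0],"grip":1},{"rotation":[0,0,0],"dp":[-0.05,0.013,0],"grip":1},{"rotation":[0,0,0],"dp":[-0.02,0.005,0],"grip":1}]'
python3 -m pendant '[{"rotation":[0,0,0],"dp":[0,0,0],"grip":1},{"rotation":[0,0,0],"dp":[0,0,0],"grip":1},{"rotation":[0,0,0],"dp":[0,0,0],"grip":1},{"rotation":[0,0,0],"dp":[0,0,0],"grip":1},{"rotation":[0,0,0],"dp":[0,0,0],"grip":1}]'
python3 ball.py w11 p
```

```text
time: 26.95
tcp_pos: [528.1, 186.9, 113.1]
tcp_rot: [2.289, 2.151, -0.0]
wrist_force: [-0.8, -1.0, -2.6]
grip_width: 0.157
grip_force: 58.4
time: 27.58
tcp_pos: [547.3, 85.0, 113.1]
tcp_rot: [2.29, 2.15, -0.001]
wrist_force: [0.4, -0.2, -3.6]
grip_width: 0.154
grip_force: 58.4
time: 28.2
tcp_pos: [562.4, 7.3, 113.1]
tcp_rot: [-2.289, -2.152, -0.0]
wrist_force: [-0.2, -0.0, -3.7]
grip_width: 0.159
grip_force: 58.4
time: 28.82
tcp_pos: [566.7, -14.7, 113.1]
tcp_rot: [-2.289, -2.152, -0.0]
wrist_force: [-0.0, 0.5, -3.1]
grip_width: 0.149
grip_force: 58.4
time: 29.45
tcp_pos: [566.7, -15.0, 113.1]
tcp_rot: [2.289, 2.151, -0.0]
wrist_force: [0.8, 0.9, -3.0]
grip_width: 0.149
grip_force: 58.4
29.45 [566.6954681  -15.0352335  113.10055601] yaw 1.508838578438501 toolz [ 7.52285883e-05 -9.01480209e-05 -9.99999993e-01] F [ 0.77075804  0.89670046 -2.96145373] 0.14886611071823735
tray z tool 8.678346948955587 slope x,y [0.00691735 0.00431892] ball n 1866 centre tool xy [54.2828964  -2.03629226] top z -13.58101134670801
ball centre world [568.0241245   39.26965353 113.80248013]
```

View pics/w11.png

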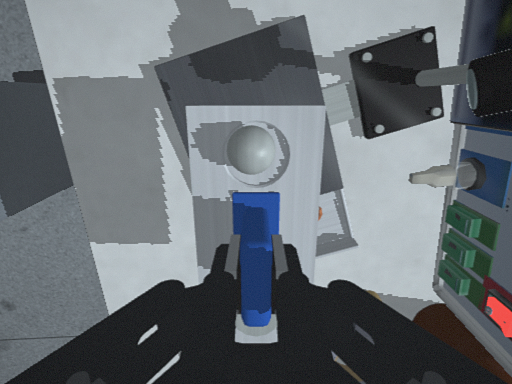

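The ball is still in its pocket at (252,150), about 2.5 mm beyond the cross, with the tray level and clear of the camera post. I make a small correction, let it settle and check.

```bash
python3 -m pendant '[{"rotation":[0,0,0],"dp":[-0.015,0,0],"grip":1},{"rotation":[0,0,0],"dp":[-0.02,0,0],"grip":1},{"rotation":[0,0,0],"dp":[-0.015,0,0],"grip":1},{"rotation":[0,0,0],"dp":[0,0,0],"grip":1},{"rotation":[0,0,0],"dp":[0,0,0],"grip":1}]'
python3 -m pendant '[{"rotation":[0,0,0],"dp":[0,0,0],"grip":1},{"rotation":[0,0,0],"dp":[0,0,0],"grip":1},{"rotation":[0,0,0],"dp":[0,0,0],"grip":1},{"rotation":[0,0,0],"dp":[0,0,0],"grip":1},{"rotation":[0,0,0],"dp":[0,0,0],"grip":1}]'
python3 -m pendant '[{"rotation":[0,0,0],"dp":[0,0,0],"grip":1},{"rotation":[0,0,0],"dp":[0,0,0],"grip":1},{"rotation":[0,0,0],"dp":[0,0,0],"grip":1},{"rotation":[0,0,0],"dp":[0,0,0],"grip":1},{"rotation":[0,0,0],"dp":[0,0,0],"grip":1}]'
python3 ball.py w12
```

```text
time: 30.12
tcp_pos: [566.6, -17.0, 113.1]
tcp_rot: [2.289, 2.152, -0.0]
wrist_force: [-0.3, -0.2, -2.8]
grip_width: 0.154
grip_force: 58.4
time: 30.75
tcp_pos: [566.6, -17.0, 113.1]
tcp_rot: [2.289, 2.152, -0.0]
wrist_force: [-0.3, 0.7, -3.3]
grip_width: 0.158
grip_force: 58.4
time: 31.38
tcp_pos: [566.5, -17.0, 113.1]
tcp_rot: [2.289, 2.152, -0.0]
wrist_force: [-0.1, -0.1, -3.5]
grip_width: 0.161
grip_force: 58.4
31.375 [566.53972517 -17.02380592 113.08460594] yaw 1.5089171942422357 toolz [ 9.70728681e-06 -1.08688001e-04 -9.99999994e-01] F [-0.10366576 -0.1346043  -3.49445196] 0.16076770227361203
tray z tool 8.69476372934203 slope x,y [0.00716899 0.00427005] ball n 1864 centre tool xy [54.25986745 -1.98119605] top z -13.8515086571592
ball centre world [567.91772414  37.25481936 113.90474943]
```

```bash
python3 -c "
from cell import arm
print(arm.sign_off())"
```

```text
the job is handed in; nothing more can be done
None
```

The job is handed in at about 31 s: the three chips are in the gutter and the block stands on its mat. The tray is held level with the ball in its pocket, measured within about 1 mm of the white cross and its centre about 102 mm above the plate.

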